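# Feel for the release notch on the tube loader

## Robot

A 6-joint arm with a two-finger parallel gripper is mounted at the origin on the work surface. World frame = base frame: x ahead of the robot, y to its left, z up, the work surface at z = 0. Lengths are in m, angles in rad, forces in N, time in s.
With the tool pointing down it reaches from about 0.325 to 0.9 m from the base axis. Payload 6.1 kg.
Tool frame: the origin (TCP) lies between the finger pads; the fingertips stand ahead of it and the grasp point (between the pads) lies 11 mm behind it (robot.nose_length is the z of the fingertips in the tool frame, in m); z points along the fingers, y is the line along which they close (so a half turn about z gives the same grasp; the last joint's range is limited). The gripper opens to 87 mm and grips with 3 to 60 N. Pads are 19 mm wide; open, the fingers measure 117 mm over their backs; the gripper's body (75 mm by 190 mm) begins 51 mm behind the grasp point.
Start: joints at [-1.337, 0.22, 1.526, -0, 1.395, -0.126], TCP at [0.22, -0.585, 0.231] pointing down, gripper open.
Joint ranges: [-2.98, 2.98], [-0.91, 2.08], [0.09, 2.57], [-1.24, 4.39], [0.2, 2.65], [-2.68, 2.68]. Speed limits (rad/s): [2.57, 2.57, 3.01, 3.14, 3.14, 3.14].

## Interface

Orientations are given as a unit quaternion [x, y, z, w].
In Python, from station import readout, viewer, ticket, robot gives the robot as it stands.
- The arm moves only by the tool move_arm, never from a script. Its argument "rows" is a list of rows, each a list of 3 entries, a list of its own where there are three numbers: the gripper's target within -1 to 1 (fully open at 1, half-way at 0, shut at -1), then the shift along the world's x, y, z in m, then the turn about the world's z in degrees. In form: [[grip, [dx, dy, dz], yaw], ...]. A call has 1 to 12 rows; each row is the pose to reach, as a shift and turn from the pose commanded when the call began; what a row does not reach only later rows make up. A row lasts 1/10 s, in which the tool goes at most 50 mm and 8.59 degrees, less where a joint would pass 70% of its speed; a pose out of reach is approached as far as the arm can. A call with a gripper value outside its range is refused whole. The fingers move at their own pace and stop on an object; "newtons" is the grip in N (left out, the last holds). Time passes only in rows, so rows that repeat a pose let the fingers close. It gives the time, the measured TCP pose, the force, the opening and the grip force at its end, in the units of the state.
- readout.state(): the state, without advancing time (a new reading comes with each control period).
- viewer.capture(name): name is "scene" or "top"; returns (picture, depth): 480x640x3 uint8, red, green, blue; 480x640 float32, m along the optical axis (not along the pixel's ray), 0 where there is no reading.
- viewer.camera_params(name): a dict with "fx", "fy", "cx", "cy" (pixels), "D" ([k1, k2, p1, p2, k3] as OpenCV has them; the pictures are not rectified), "R" (3x3) and "t" (3): a world point X has camera coordinates R X + t. Camera axes: x right, y down, z forward; pixel columns grow to the right and rows downward; lengths in m; the calibration is good to about 2 mm. A picture is of the moment at which its call begins. camera_params takes no time and is no camera call.
- ticket.job_done(): hands the job in; it is judged then, once.
The state is a dict: "clock": time; "joint_pos": joint angles; "joint_vel": joint speeds; "effort": joint torques, N m; "eef_pos": TCP position; "tool_rot": TCP orientation; "force": force on the tool from outside, world axes, zero at the start; "ft_torque": the same for the moment, N m; "width": finger opening in m; "grip_force": force on a finger pad.
Only numpy, scipy, OpenCV 4.12 (cv2) and the standard library are available. Lean on these libraries where they do the work, as an engineer would, in place of code of your own. Each camera call takes 0.05 s, during which the arm holds its last target. There are 200 camera calls.

## Task

Unlock the tube loader's lane. Touch a fingertip to the low lead-in block at one end of the white rail and feel along the rail's top edge from there until you find the notch, then press the release pad inside the notch fully down, so that it stays down and the steel stop pin sinks; take the hand away. Do it with the fingertips only: do not touch the stop pin, and leave the tube rack, the bottle and the jar undisturbed.

Things in the scene. Friction and masses are not known exactly. Their poses are not given: they have to be found in the camera images.
- dock: Fixed white loading dock: base plate 10 mm thick, 190 mm in x (from -25 to +165 mm of its origin) by 444 mm in y. Origin on the table under the middle of the rail (z = 0); its x points from the rail to the rack lane, y along the rail, z up
- rail_mid (a point): Middle of the rail's flat top, 60 mm above the table. The rail is a straight white bar along the dock's y, 40 mm wide, exposed 154 mm either way of this point, between two end blocks, its top level but for the one notch. A fascia 4 mm thick, as high as the rail, lines its far (+x) side, 20 to 24 mm from here
- rail_far (a point): End of the exposed rail top at the dock's +y side, 154 mm from rail_mid. The notch's place is not given: its centre is anywhere up to 110 mm either way of rail_mid along the rail; find it by touch, or by looking closely from above (same white plastic)
- release (a joint): Travel of the release pad in the notch, m: 0 up, 0.008 fully down. Notch: 34 mm along the rail, cut across its 40 mm width (open to -x, closed by the fascia). Pad: 33 mm along the rail by 38 mm, top 12 mm below the rail top when up, 20 mm when down; slides straight down against about 4 N of friction, no spring, stays where left; press with 8 to 15 N
- lead: Lead-in block, the LOWER of the two fixed white end blocks of the rail: 46 mm in x by 60 mm in y, flat top 63 mm above the table (3 mm above the rail top). Origin at the centre of its underside, 10 mm above the table; axes as the dock's. Its centre is on the rail line, 184 mm from the middle, at the dock's -y or +y end: this changes from start to start
- tail: End stop, the TALLER white end block: same plan as the lead-in block, its top 78 mm above the table. Origin as for the lead-in block; it stands at the other end of the rail
- lane (a point): Middle of the rack lane's floor, 10 mm above the table, 115 mm beyond the rail's middle line; the lane runs along the dock's y, 52 mm wide between side walls 26 mm above the table
- pin: Steel stop pin in the lane, 12 mm in diameter, 85 mm from the lane's middle towards the dock's +y. Origin on its axis, 10 mm above the table while up (its top 38 mm above the table); it is linked to the release pad and sinks 2.5 mm for each mm the pad goes down, 20 mm in all. Do not touch it
- rack: Loose white tube rack standing in the lane, 36 mm in x by 190 mm in y, 72 mm high, with three grey-capped tubes whose tops are 100 mm above the rack's underside (110 mm above the table). Origin at the centre of its underside. Leave alone
- bottle: Loose white plastic reagent bottle with a grey cap, 60 mm in diameter, 120 mm tall, on the table left of the dock. Origin at the centre of its underside. Leave alone
- jar: Loose amber glass jar with a white lid, 64 mm in diameter, 75 mm tall, on the table right of the dock. Origin at the centre of its underside. Leave alone

How it is judged:
On the way, in this order (a step that is already met when the one before it is completed fails the run):
1. a fingertip touches the lead-in block (contact force between the fingers and lead above 0.5 N), for 0.04 s.
2. a fingertip then feels along the rail, off the lead-in block, the pad not yet pressed (contact force between the fingers and anything else above 0.3 N and contact force between the fingers and lead below 0.1 N and value of joint release below 0.003 m and horizontal distance between the grasp point and rail_mid below 0.17 m), for 0.2 s.
3. the release pad in the notch is pressed fully down (value of joint release above 0.0068 m), for 0.1 s.
At the end, for the whole second after the job is handed in: The release pad is at least 6.5 mm down (of 8 mm) and stays down, the stop pin's origin has sunk below -5 mm in the dock's frame, and the rack, bottle and jar stand upright and at rest within 15 mm of where they were (value of joint release above 0.0065 m and z of pin in the frame of dock below -0.005 m and distance of each of rack, bottle, jar from where it was at the start of the episode below 0.015 m and angle between each of rack, bottle, jar's own z axis and vertical below 0.15 rad and linear speed of each of rack, bottle, jar below 0.02 m/s); the robot touches nothing.
It fails at once if the stop pin is touched (contact force between any of the fingers, the arm and pin above 0.5 N).
It fails at once if the tube rack is moved, lifted or tipped (distance of rack from where it was at the start of the episode above 0.015 m or angle between rack's own z axis and vertical above 0.2 rad).
It fails at once if the bottle is moved, lifted or tipped (distance of bottle from where it was at the start of the episode above 0.015 m or angle between bottle's own z axis and vertical above 0.2 rad).
It fails at once if the jar is moved, lifted or tipped (distance of jar from where it was at the start of the episode above 0.015 m or angle between jar's own z axis and vertical above 0.2 rad).
It also fails if it takes over 72 s, if anything falls off the work surface, if the arm or the gripper's body presses on something with over 40 N, if the wrist force passes 120 N, or if a joint passes its speed limit or range.

## Working session

There is one attempt and no reset: what is moved stays moved. The work goes in short steps, Python scripts to look and compute and a tool call to move; the robot and the scene stay as the last step left them, time stands still between calls to the robot, and variables do not carry over. Pictures are saved under pics/ and viewed, at most 10 in all, crops included, and the job is handed in when it is done.

Besides the shell and the picture viewer there is one more tool, called as name(argument=value, ...), one argument or row to a line, values as JSON. move_arm: Moves the arm, as the interface text tells. Its arguments: {"type":"object","properties":{"rows":{"type":"array"},"newtons":{"type":"number"}},"required":["rows"]}

```bash
mkdir -p pics; ls
cat > h.py <<'E'
from station import readout, viewer, ticket, robot
import numpy as np, cv2
def pts(name,depth):
    p=viewer.camera_params(name);R=np.array(p["R"]);t=np.array(p["t"])
    K=np.array([[p["fx"],0,p["cx"]],[0,p["fy"],p["cy"]],[0,0,1]]);D=np.array(p["D"])
    v,u=np.mgrid[0:480,0:640]
    n=cv2.undistortPoints(np.stack([u,v],-1).reshape(-1,1,2).astype(np.float64),K,D).reshape(480,640,2)
    c=np.dstack([n,np.ones((480,640))])*depth[...,None]
    return (c-t)@R   # R^T (c-t)
E
python3 - <<'E'
from h import *
print(robot.nose_length, readout.state())
for n in("scene","top"):
    im,d=viewer.capture(n);np.savez(f"{n}0.npz",im=im,d=d)
    cv2.imwrite(f"pics/{n}0.png",im[...,::-1]);p=viewer.camera_params(n)
    print(n,p,(d>0).mean())
E
```

```text
pics
0.008 {'clock': 0.0, 'joint_pos': array([-1.33706067e+00,  2.21258811e-01,  1.52764835e+00,  3.80656645e-05,
        1.39471987e+00, -1.26119822e-01]), 'joint_vel': array([ 1.99290954e-04, -1.48867364e-03,  2.13618045e-04,  6.72532493e-05,
        6.77968282e-04,  3.86018440e-04]), 'effort': array([ 5.21673555e-04, -4.94617438e+01, -3.87373781e+01,  6.96818554e-02,
        5.70559327e-02, -1.50102655e-04]), 'eef_pos': array([ 0.21993608, -0.58434933,  0.22939731]), 'tool_rot': array([ 9.83856718e-01,  1.78955089e-01, -3.59984992e-05, -1.01672675e-03]), 'force': array([-0.66521385,  0.3477877 ,  0.98579505]), 'ft_torque': array([-0.01601394, -0.0029728 ,  0.00865183]), 'grip_force': 0.0, 'width': 0.0871149003427747}
scene {'fx': 459.06278946414824, 'fy': 459.06278946414824, 'cx': 312.6951832022505, 'cy': 239.50497028058348, 'D': array([-0.01511005,  0.        ,  0.        ,  0.        ,  0.        ]), 'R': array([[-0.78675765,  0.61725596, -0.00273553],
       [ 0.46491775,  0.58965977, -0.66041869],
       [-0.40603434, -0.52086125, -0.75089259]]), 't': array([ 0.43271225, -0.22192181,  1.51339674])} 0.9960904947916667
top {'fx': 550.4751660309588, 'fy': 550.4751660309588, 'cx': 319.15794028744756, 'cy': 237.41876489831668, 'D': array([-0.14863435,  0.        ,  0.        ,  0.        ,  0.        ]), 'R': array([[ 0.06781255, -0.99768579, -0.00495304],
       [-0.97711026, -0.06540907, -0.20242825],
       [ 0.20163581,  0.01856685, -0.97928457]]), 't': array([-0.01885814,  0.5567664 ,  1.17754803])} 0.9959342447916667
```

View pics/scene0.png

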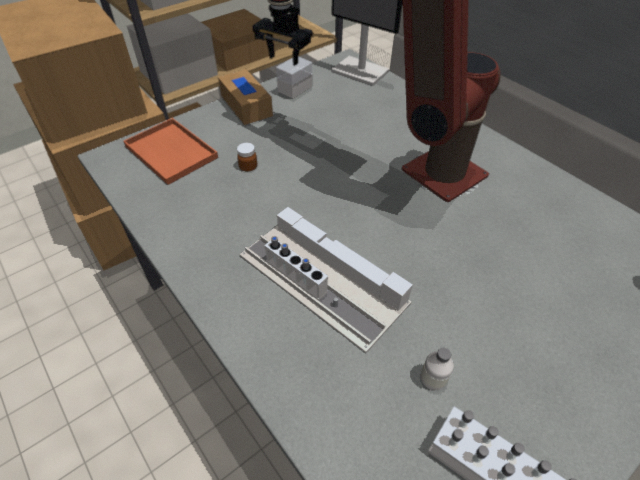

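View pics/top0.png

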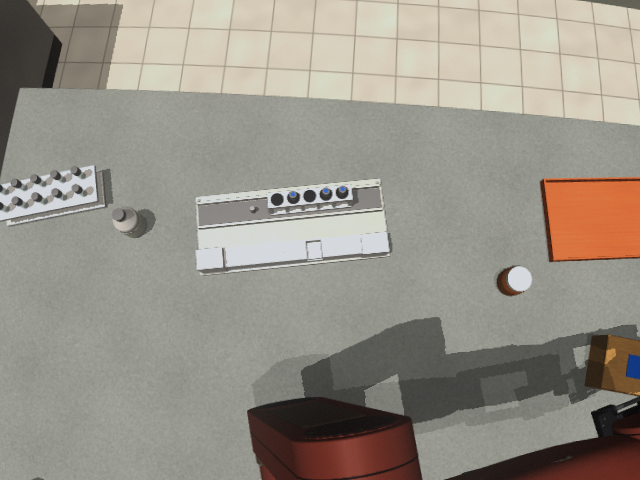

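The top view shows the rail from the left block (210,259) to the right block (374,243), with the notch near (314,250). The pin is at (253,209), the bottle at (128,221) and the jar at (515,280). Next I'll measure from the depth in both views.

Run:
```python
from h import *
T=np.load("top0.npz");S=np.load("scene0.npz")
P=pts("top",T["d"]);Q=pts("scene",S["d"])
for n,u,v in(("Lblk",210,259),("Rblk",374,243),("notch",314,250),("railL",260,251),("railR",340,247),("railm",290,250),("bottle",122,214),("jar",518,279),("pin",253,209)):
    print(n,np.median(P[v-2:v+3,u-2:u+3].reshape(-1,3),0).round(4))
for n,u,v in(("Lblk",399,285),("Rblk",289,216),("railL",360,262),("railR",312,230)):
    print("sc",n,np.median(Q[v-2:v+3,u-2:u+3].reshape(-1,3),0).round(4))
# rail-height points from both views
for n,A in(("top",P),("sc",Q)):
    m=(A[...,2]>.052)&(A[...,2]<.09)&(A[...,0]>.3)&(A[...,0]<.75)&(abs(A[...,1]+.05)<.3)
    nn,lab,st,c=cv2.connectedComponentsWithStats(m.astype(np.uint8))
    for i in range(1,nn):
        if st[i,4]<60: continue
        X=A[lab==i]; r=cv2.minAreaRect((X[:,:2]*1000).astype(np.float32)); print(n,st[i],r)
im=T["im"][160:300,180:400];cv2.imwrite("pics/crop0.png",cv2.resize(im[...,::-1],None,fx=3.6,fy=3.6,interpolation=cv2.INTER_CUBIC))
```

```text
Lblk [0.4879 0.2541 0.0786]
Rblk [ 0.5508 -0.1041  0.0642]
notch [0.5286 0.0283 0.049 ]
railL [0.5164 0.1482 0.0602]
railR [ 0.5373 -0.0292  0.0605]
railm [0.5232 0.0814 0.0605]
bottle [0.5675 0.4529 0.1191]
jar [ 0.4882 -0.427   0.0764]
pin [0.6179 0.1761 0.0364]
sc Lblk [0.4909 0.2647 0.0779]
sc Rblk [ 0.5554 -0.1037  0.0631]
sc railL [0.5066 0.1428 0.0608]
sc railR [ 0.5362 -0.0228  0.0602]
top [ 267  184   86   27 1263] ((644.53564453125, 45.93650817871094), (38.52503967285156, 190.4843292236328), 10.038488388061523)
top [ 211  232  178   38 3320] ((524.2965087890625, 59.04576110839844), (48.740291595458984, 395.5061950683594), 9.797052383422852)
sc [ 277  207  124   86 1965] ((525.354248046875, 59.61259460449219), (50.952308654785156, 391.7386169433594), 9.087359428405762)
sc [264 240  64  52 951] ((645.1514282226562, 47.706581115722656), (38.3788948059082, 192.88497924804688), 10.036396026611328)
```

View pics/crop0.png

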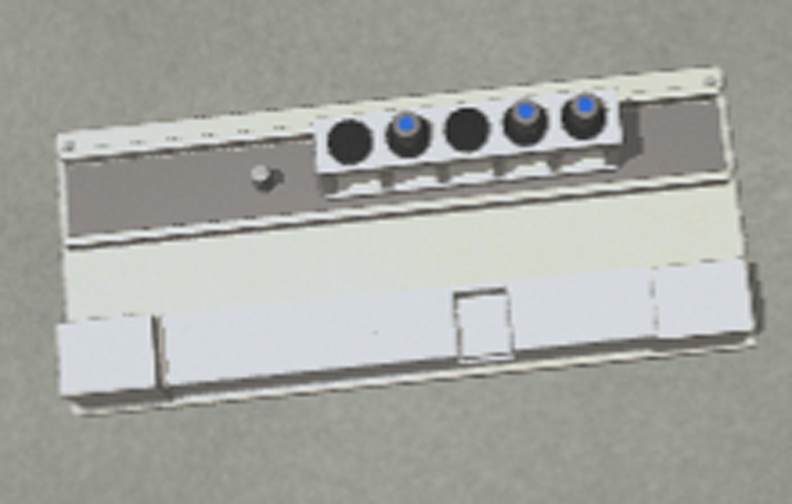

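The height check agrees in both views. The lead block (63 mm) is at the −y end and the tail (78 mm) is at +y. The dock is turned by +9.8°, and the rail middle is near (0.5245, 0.059). The notch is near (0.529, 0.028), about 31 mm towards the lead block. I'll close the fingers, turn their line across the rail, and go above the lead block.

move_arm(
  rows=[
    [-1, [0.03, 0.04, 0], 8],
    [-1, [0.06, 0.08, 0], 16],
    [-1, [0.09, 0.12, 0], 24],
    [-1, [0.12, 0.16, 0], 32],
    [-1, [0.15, 0.21, 0], 40],
    [-1, [0.18, 0.25, 0], 48],
    [-1, [0.21, 0.29, 0], 56],
    [-1, [0.24, 0.34, 0], 64],
    [-1, [0.27, 0.38, 0], 72],
    [-1, [0.3, 0.43, 0], 79],
    [-1, [0.329, 0.468, 0], 79],
    [-1, [0.329, 0.468, -0.03], 79],
  ],
  newtons=20,
)

```text
clock: 1.3
eef_pos: [0.5535, -0.1143, 0.2046]
tool_rot: [0.644, 0.765, 0.002, 0.004]
force: [0.5, -0.7, 0.2]
width: 0.0025
grip_force: 0.0
```

Run:
```python
from h import *
im,d=viewer.capture("top");s=readout.state();print(s["clock"],s["eef_pos"],s["tool_rot"],s["force"],s["width"])
T=np.load("top0.npz");P=pts("top",T["d"])
y=np.array([-np.sin(np.radians(9.8)),np.cos(np.radians(9.8))]);x=np.array([y[1],-y[0]])
mid=np.array([.5245,.0592]);L=(P[...,:2]-mid)@np.stack([x,y],1)
m=(P[...,2]>.043)&(P[...,2]<.053)&(abs(L[...,0])<.019)&(abs(L[...,1])<.14)
print("notch s",L[m].min(0),np.median(L[m],0),L[m].max(0),m.sum(),P[m].mean(0))
for lo,hi in((.0,.066),(.07,.09)):
    q=(P[...,2]>.056)&(P[...,2]>lo)&(P[...,2]<hi)&(abs(L[...,0])<.03)&(abs(L[...,1])<.25);print("s range",np.percentile(L[q],[1,99],0).round(4))
cv2.imwrite("pics/top1.png",im[100:400,150:550,::-1])
```

```text
1.35 [ 0.55022357 -0.11145979  0.19614069] [ 6.43877259e-01  7.65126662e-01  7.10755036e-04 -1.66165054e-03] [-3.00207732  2.50688944 -4.76705565] 0.001617006056925718
notch s [-0.0186257  -0.04806691] [-0.00049356 -0.03076918] [ 0.01894416 -0.01403314] 230 [0.52935806 0.02849146 0.04850118]
s range [[-0.0232 -0.1926]
 [ 0.0231  0.1708]]
s range [[-0.0237  0.171 ]
 [ 0.0219  0.2294]]
```

View pics/top1.png

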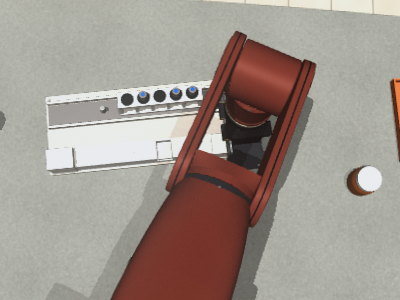

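The picture shows the hand over the lead end, around (245,130), with rack, jar and bottle untouched. The notch centre is at (0.529, 0.0285). My earlier rail mask clipped the tail, so rail_mid is corrected to (0.521, 0.077). The finger is still well inside the lead block. Descending.

move_arm(
  rows=[
    [-1, [0, 0, -0.03], 0],
    [-1, [0, 0, -0.06], 0],
    [-1, [0, 0, -0.09], 0],
    [-1, [0, 0, -0.11], 0],
    [-1, [0, 0, -0.115], 0],
    [-1, [0, 0, -0.115], 0],
    [-1, [0, 0, -0.115], 0],
    [-1, [0, 0, -0.115], 0],
  ],
)

```text
clock: 2.15
eef_pos: [0.5502, -0.1175, 0.0872]
tool_rot: [0.645, 0.764, 0.0, 0.001]
force: [0.8, 0.1, -0.0]
width: 0.0005
grip_force: 0.0
```

move_arm(
  rows=[
    [-1, [0, 0, -0.004], 0],
    [-1, [0, 0, -0.008], 0],
    [-1, [0, 0, -0.011], 0],
    [-1, [0, 0, -0.013], 0],
    [-1, [0, 0, -0.015], 0],
    [-1, [0, 0, -0.016], 0],
    [-1, [0, 0, -0.016], 0],
  ],
)

```text
clock: 2.85
eef_pos: [0.5489, -0.1169, 0.0713]
tool_rot: [0.645, 0.764, -0.0, -0.0]
force: [-7.5, 2.5, 16.4]
width: 0.0006
grip_force: 7.6
```

Contact at the lead block: 16 N at z = 0.0713, so its top is at 63 mm. I'll ease off, slide off the block, then rest lightly on the rail.

move_arm(
  rows=[
    [-1, [0, 0, 0.001], 0],
    [-1, [-0.002, 0.01, 0.001], 0],
    [-1, [-0.004, 0.025, 0.001], 0],
    [-1, [-0.007, 0.04, 0.001], 0],
    [-1, [-0.01, 0.055, 0.001], 0],
    [-1, [-0.012, 0.069, 0.001], 0],
    [-1, [-0.012, 0.069, 0], 0],
    [-1, [-0.012, 0.069, -0.001], 0],
    [-1, [-0.012, 0.069, -0.002], 0],
    [-1, [-0.012, 0.069, -0.002], 0],
  ],
)

```text
clock: 3.85
eef_pos: [0.5367, -0.0468, 0.0684]
tool_rot: [0.645, 0.764, 0.0, -0.001]
force: [-4.8, 6.3, 11.4]
width: 0.0002
grip_force: 5.9
```

Resting on the rail (z = 0.0684, 11 N). Feeling along it towards the notch, about 75 mm away.

move_arm(
  rows=[
    [-1, [-0.001, 0.008, 0], 0],
    [-1, [-0.003, 0.016, 0], 0],
    [-1, [-0.004, 0.024, 0], 0],
    [-1, [-0.006, 0.032, 0], 0],
    [-1, [-0.007, 0.04, 0], 0],
    [-1, [-0.009, 0.05, 0], 0],
    [-1, [-0.009, 0.05, 0], 0],
  ],
)

```text
clock: 4.55
eef_pos: [0.5289, 0.0026, 0.0684]
tool_rot: [0.645, 0.764, 0.001, 0.001]
force: [0.4, 0.7, 6.7]
width: 0.0007
grip_force: 3.3
```

move_arm(
  rows=[
    [-1, [-0.001, 0.006, 0], 0],
    [-1, [-0.002, 0.012, 0], 0],
    [-1, [-0.003, 0.018, 0], 0],
    [-1, [-0.004, 0.024, 0], 0],
    [-1, [-0.0045, 0.0255, 0], 0],
    [-1, [-0.0045, 0.0255, 0], 0],
  ],
)

```text
clock: 5.15
eef_pos: [0.5226, 0.0281, 0.0667]
tool_rot: [0.645, 0.764, -0.0, -0.001]
force: [0.1, 0.7, 0.4]
width: 0.0005
grip_force: 0.0
```

The force vanished and the tip dropped 1.7 mm, so it's over the notch. Going down to the pad.

move_arm(
  rows=[
    [-1, [0, 0, -0.004], 0],
    [-1, [0, 0, -0.008], 0],
    [-1, [0, 0, -0.01], 0],
    [-1, [0, 0, -0.012], 0],
    [-1, [0, 0, -0.013], 0],
    [-1, [0, 0, -0.013], 0],
  ],
)

```text
clock: 5.75
eef_pos: [0.5236, 0.0275, 0.0544]
tool_rot: [0.645, 0.764, 0.0, 0.0]
force: [-0.9, 0.1, -0.1]
width: 0.0004
grip_force: 0.0
```

move_arm(
  rows=[
    [-1, [0, 0, -0.001], 0],
    [-1, [0, 0, -0.002], 0],
    [-1, [0, 0, -0.003], 0],
    [-1, [0, 0, -0.004], 0],
    [-1, [0, 0, -0.005], 0],
    [-1, [0, 0, -0.006], 0],
    [-1, [0, 0, -0.007], 0],
    [-1, [0, 0, -0.007], 0],
    [-1, [0, 0, -0.007], 0],
  ],
)

```text
clock: 6.65
eef_pos: [0.5238, 0.0275, 0.0483]
tool_rot: [0.645, 0.764, 0.0, 0.0]
force: [-2.8, -0.6, 9.7]
width: 0.0006
grip_force: 4.7
```

move_arm(
  rows=[
    [-1, [0, 0, -0.0005], 0],
    [-1, [0, 0, -0.0005], 0],
    [-1, [0, 0, -0.0005], 0],
  ],
)

```text
clock: 6.95
eef_pos: [0.5239, 0.0275, 0.0483]
tool_rot: [0.645, 0.764, 0.0, 0.0]
force: [-4.8, 0.4, 13.5]
width: 0.0002
grip_force: 6.7
```

The pad is on its hard stop: no more travel, force rising, 20 mm below the rail top. I'll lift straight up and move back so I can look.

move_arm(
  rows=[
    [-1, [0, 0, 0.004], 0],
    [-1, [0, 0, 0.012], 0],
    [-1, [0, 0, 0.03], 0],
    [-1, [0, 0, 0.06], 0],
    [-1, [0, 0, 0.1], 0],
    [-1, [0, 0, 0.14], 0],
    [-1, [-0.04, -0.03, 0.16], 0],
    [-1, [-0.08, -0.06, 0.16], 0],
    [-1, [-0.1, -0.1, 0.16], 0],
    [-1, [-0.1, -0.14, 0.16], 0],
    [-1, [-0.1, -0.17, 0.16], 0],
    [-1, [-0.1, -0.2, 0.16], 0],
  ],
)

```text
clock: 8.15
eef_pos: [0.4232, -0.174, 0.2075]
tool_rot: [0.646, 0.764, 0.0, 0.001]
force: [0.7, -0.2, -0.7]
width: 0.0002
grip_force: 0.0
```

move_arm(
  rows=[
    [-1, [0, 0, 0], 0],
    [-1, [0, 0, 0], 0],
    [-1, [0, 0, 0], 0],
    [-1, [0, 0, 0], 0],
  ],
)

```text
clock: 8.55
eef_pos: [0.4236, -0.1715, 0.2069]
tool_rot: [0.645, 0.764, 0.0, -0.0]
force: [0.4, 0.1, -0.6]
width: 0.0003
grip_force: 0.0
```

Run:
```python
from h import *
im,d=viewer.capture("top");s=readout.state();print(s["clock"],s["eef_pos"],s["force"],abs(s["joint_vel"]).max())
P=pts("top",d)
for n,u,v in(("notch",314,250),("pin",253,209),("bottle",122,214),("jar",518,279),("rack",310,197)):
    print(n,np.median(P[v-2:v+3,u-2:u+3].reshape(-1,3),0).round(4))
cv2.imwrite("pics/top2.png",cv2.resize(im[150:330,80:560,::-1],None,fx=1.6,fy=1.6))
```

```text
8.6 [ 0.42364035 -0.17149842  0.20698804] [-0.18426054 -0.66362175  0.36231869] 0.002284552304108607
notch [0.5303 0.0286 0.0412]
pin [0.6232 0.1788 0.0161]
bottle [0.5672 0.4517 0.1199]
jar [ 0.4883 -0.4284  0.0769]
rack [0.6417 0.0448 0.0834]
```

View pics/top2.png

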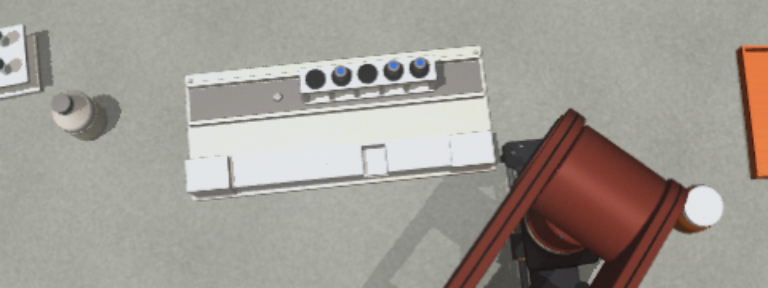

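The picture shows the pad sunk at (375,160): its top is now at 41 mm, where it was 49 mm. The pin at (278,97) is down to about 17 mm, and the bottle, jar and rack are unmoved. The hand is clear, so I'm handing in.

```bash
python3 -c "
from station import ticket
print(ticket.job_done())"
```

```text
the job is handed in; nothing more can be done
None
```

The release pad is pressed fully down and stays down (8 mm lower by the camera), the stop pin has sunk, the rack, bottle and jar are where they were, the hand is clear, and the job is handed in; the hand-in gave no verdict.

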